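# Feed a tube rack past the spring gate of a loading chute

## Task

Load the white tube rack into the reader: press the gate's lever down with one fingertip to hold the spring gate up while the other finger pushes the rack from behind along the chute and under the gate, on until the rack is fully home against the end stop and the gate has dropped shut behind it. Only push, never lift or tip the rack, leave everything else on the bench where it stands, and finish with the hand clear.

Things in the scene. Friction and masses are not known exactly. Their poses are not given: they have to be found in the camera images.
- chute: Aluminium loading chute fixed across the bench. Origin: on the bench (z 0), midway between the side walls, level with the gate's pivot. Its +x: direction of rack travel (to the robot's right); +y: to the lever side, away from the robot; z up. All x, y, z below are mm in this frame. Base plate 4 thick, x -160..260, y -80..116; side walls' inner faces y -45 and 45, outer -49 and 49, tops z 16.
- gate (a joint): Gate hinge angle, rad: 0 shut (blade down, lever up), 0.40 at its open stop (lever level, blade up). Lever, arm and blade are one rigid dark steel piece. A spring shuts it; it never stays open by itself. Pressing the lever takes 1-2 N at its end, 5-6 N near the pivot. The rack clears the blade above 0.26. Pushing the rack at the shut blade cannot open it; let go on the rack's rim, it drags there (push 5-10 N).
- pivot (a point): On the gate's hinge pin (runs along y): x 0, y 53, z 12. Its bracket (y 50..61) is no higher than z 15. Downstream of it the strip x 10..210, y 60..85 is empty above z 4, so a fingertip can slide off the lever's end and carry on. From here the gate's thin arm (y 51..55) leads downstream to the blade.
- lever_end (a point): Free upstream end of the gate's lever, mid-width, top face; y 70, 160 mm from the pivot; moves with the gate. The lever is a flat plate outside the far wall, y 54..83, from 30 to 160 mm upstream of the pivot. Gate shut: it slopes up from the pivot at 0.40 rad, this end about 80 mm above the bench. Fully pressed: level, its whole top at z 18.
- blade_edge (a point): Middle of the gate blade's lower edge; moves with the gate. Blade: upright plate 4 thick over the far part of the chute only (y 15..55); shut it is at x 73..77, z 17..37 and stops the rack. The rest (y -45..15) is always open, so a finger pushing there passes beside the blade. Fully open: lower edge at z 42 or more, top below z 67, up to 15 mm further upstream.
- stop_face (a point): Point on the flat face of the end stop (90 wide, top at z 30) that the rack's front comes to rest against: x 212, y 0, z 19. Behind it stands a white reader block, top at z 59.
- rack_center (a point): Centre, half-way up, of the white tube rack with grey caps: 127 long (along the chute), 86 wide, 30 tall, about 0.25 kg, flat end faces. It stands loose on the chute's base plate upstream of the gate, underside z 4, top z 34. Front 63.5 mm ahead of this point, rear 63.5 behind. Home: this point at x 148.5, the rear 8 mm past the shut blade.
- vial_a: Bystander, loose: amber screw-cap vial, 28 dia x 45 tall, on the robot's side of the chute. Origin at the centre of its underside.
- vial_b: Bystander, loose: a second such vial. Origin at the centre of its underside.
- reagent: Bystander, loose: glass bottle, 60 dia x 120 tall, near the chute's stop end on the robot's side. Origin at the centre of its underside.
- dishes: Bystander, loose: stack of clear dishes, 88 dia x 32 tall, beyond the lever side of the chute. Origin at the centre of its underside.
- tipbox: Bystander, loose: green pipette-tip box with a clear lid, 122 x 82 x 55 tall, beyond the lever side of the chute. Origin at the centre of its underside.
- tallrack: Bystander, loose: orange open tube rack, 200 x 60 x 64 tall, at the robot's right. Origin at the centre of its underside.
- pipette: Bystander, loose: white pipette lying on the bench, 240 long, 22 high, at the robot's right. Origin at the centre of its underside.
There are look-alikes about, which are no part of the job. Leave any orange look-alike of the part that bears rack_center alone.

How it is judged:
On the way, in this order (a step that is already met when the one before it is completed fails the run):
1. a finger holds the gate open by touch while the rack's front is still short of it (value of joint gate above 0.27 rad and contact force between the fingers and chute above 0.2 N and x of rack_center in the frame of chute below 0.0095 m), for 0.1 s.
2. the rack's front is under the gate while a finger still holds the gate open (value of joint gate above 0.24 rad and contact force between the fingers and chute above 0.2 N and x of rack_center in the frame of chute between 0.0135 and 0.1 m), for 0.06 s.
At the end, for the whole second after the job is handed in: the rack lies flat in the chute at rest with its front within 6 mm of the end stop, and the gate is shut behind it (within 0.05 rad) (x of rack_center in the frame of chute above 0.1425 m and y of rack_center in the frame of chute between -0.006 and 0.006 m and z of rack_center in the frame of chute below 0.023 m and angle between rack_center's own z axis and vertical below 0.06 rad and value of joint gate below 0.05 rad and linear speed of rack below 0.01 m/s); the robot touches nothing.
It fails at once if the rack is lifted (8 mm) or tipped (0.15 rad) (z of rack_center in the frame of chute above 0.027 m or angle between rack_center's own z axis and vertical above 0.15 rad).
It fails at once if something else on the bench is moved by more than 15 mm (distance of any of vial_a, vial_b, reagent, dishes, tipbox, tallrack, pipette from where it was at the start of the episode above 0.015 m).
It also fails if it takes over 38 s, if anything falls off the work surface, if the arm or the gripper's body presses on something with over 40 N, if the wrist force passes 120 N, or if a joint passes its speed limit or range.

## Robot

A 7-joint arm with a two-finger parallel gripper is mounted at the origin on the work surface. World frame = base frame: x ahead of the robot, y to its left, z up, the work surface at z = 0. Lengths are in m, angles in rad, forces in N, time in s.
With the tool pointing down it reaches from about 0.425 to 0.875 m from the base axis. Payload 8.4 kg.
Tool frame: the origin (TCP) lies midway between the tips of the shut fingers; the grasp point (between the pads) lies 19 mm behind it (ctrl.hold_point_z is the distance from the TCP to the grasp point, in m); z points along the fingers, y is the line along which they close (so a half turn about z gives the same grasp; the last joint's range is limited). The gripper opens to 87 mm and grips with 3 to 60 N. Pads are 19 mm wide; open, the fingers measure 117 mm over their backs; the gripper's body (75 mm by 190 mm) begins 51 mm behind the grasp point.
Start: joints at [-1.231, 0.333, 0.04, 1.465, -0.013, 1.343, -0.059], TCP at [0.276, 0.588, 0.223] pointing down, gripper open.
Joint ranges: [-2.58, 2.58], [-0.38, 2.09], [-1.3, 1.39], [0.25, 2.4], [-1.5, 4.64], [0.08, 2.09], [-2.65, 2.65]. Speed limits (rad/s): [2.22, 2.22, 2.79, 2.79, 3.14, 3.14, 3.14].

## Interface

Orientations are given as a 3x3 rotation matrix whose columns are the frame's x, y, z axes.
In Python, from station import ctrl gives the robot as it stands. Calls block until the motion is done:
- ctrl.movep(position, orientation): joint-space move of the TCP to a pose.
- ctrl.move_l(position, ori=None, speed=0.15): straight line of the TCP; ori=None keeps the orientation; speed is the mean speed in m/s.
- ctrl.movej(angles): joint-space move.
- ctrl.gripper_to(opening): finger opening in m; the grip force is fixed at half the most; returns when the fingers have stopped.
- ctrl.sleep(seconds).
- ctrl.ik(position, orientation): joint angles nearest the present ones, or None.
- ctrl.capture(name): name is "scene" or "top" or "wrist"; returns the picture (384x512x3 uint8, red, green, blue); there is no depth.
- ctrl.camera_params(name): a dict with "intrinsics" (3x3 intrinsics, pixels), "dist_coeffs" ([k1, k2, p1, p2, k3] as OpenCV has them; the pictures are not rectified), "camera_from_world" (4x4, takes a point from world to camera coordinates). Camera axes: x right, y down, z forward; pixel columns grow to the right and rows downward; lengths in m; the calibration is good to about 2 mm. A picture is of the moment at which its call begins: read the wrist's pose just before it. camera_params takes no time and is no camera call; for the wrist camera it gives the pose at the moment of the call.
A pose or a line that the arm cannot do raises ctrl.Unreachable and nothing moves.
- ctrl.finish_job(): hands the job in; it is judged then, once.
Trained networks look in the newest picture that a camera, given by its name, has taken for a name from the list of things; names that differ only in an ending like _2 or _b are one class to them, and where a whole thing is asked for, a point or a joint stands for the part that bears it (a point fixed in the world has none). Each returns a list of dicts, best first, with "score" (0 to 1); they miss things now and then, are a little off and sometimes report something else, mostly with a low value. They report only what shows in the picture. A call takes as long as a camera call. They do not tell look-alikes from the thing itself.
- ctrl.cut_out(camera, query): "pixels" (384x512 bool, what is visible of it).
- ctrl.tip_of(camera, query): "location" ([x, y, z] in m, in the coordinates of the camera as it stood for that picture, good to about 4 mm: a listed point, or the origin of a listed thing).
Readings, each from a call of its own:
- ctrl.get_time_s(): time.
- ctrl.get_joint_positions(): joint angles.
- ctrl.get_qvel(): joint speeds.
- ctrl.get_joint_efforts(): joint torques, N m.
- ctrl.get_ee_pos(): TCP position.
- ctrl.get_tool_rot(): TCP orientation.
- ctrl.get_force(): force on the tool from outside, world axes, zero at the start.
- ctrl.get_torque(): the same for the moment, N m.
- ctrl.get_width(): finger opening in m.
- ctrl.get_gripper_force(): force on a finger pad.
Only numpy, scipy, OpenCV 4.12 (cv2) and the standard library are available. Lean on these libraries where they do the work, as an engineer would, in place of code of your own. Each camera call takes 0.05 s, during which the arm holds its last target. There are 200 camera calls.

## Working session

There is one attempt and no reset: what is moved stays moved. The work goes in short steps, each a Python script; the robot and the scene stay as the last script left them, time stands still between calls to the robot, and variables do not carry over. Pictures are saved under pics/ and viewed, at most 10 in all, crops included, and the job is handed in when it is done.

```bash
mkdir -p pics; ls; cat > h.py <<'E'
import numpy as np, cv2
from station import ctrl
def snap(cam,fn):
    im=ctrl.capture(cam); cv2.imwrite('pics/'+fn,cv2.cvtColor(im,cv2.COLOR_RGB2BGR)); return im
def w(cam,p,P=None):
    T=np.linalg.inv((P or ctrl.camera_params(cam))['camera_from_world']); return (T@np.r_[p,1])[:3]
def look(cam,qs):
    for q in qs:
        for d in ctrl.tip_of(cam,q)[:3]:
            print(cam,q,round(d['score'],2),w(cam,d['location']).round(4))
E
python3 - <<'E'
from h import *
print(ctrl.get_time_s(),ctrl.get_ee_pos(),ctrl.get_tool_rot().round(3))
for c in('scene','top'):
    snap(c,c+'.png')
    look(c,['chute','pivot','lever_end','blade_edge','stop_face','rack_center'])
look('top',['dishes','tipbox','vial_a','reagent','tallrack','pipette'])
print(ctrl.get_time_s())
a=cv2.imread('pics/scene.png');b=cv2.imread('pics/top.png')
E
```

```text
pics
0.0 [0.27599576 0.58799029 0.22167828] [[-0.905  0.425 -0.001]
 [ 0.425  0.905 -0.001]
 [-0.    -0.002 -1.   ]]
scene pivot 0.83 [0.6078 0.0888 0.0118]
scene lever_end 0.98 [0.6512 0.2292 0.0814]
scene lever_end 0.53 [0.5556 0.1055 0.0129]
scene stop_face 0.69 [ 0.5269 -0.1089  0.0166]
scene rack_center 0.89 [0.5593 0.1054 0.017 ]
scene rack_center 0.6 [0.3988 0.4149 0.0141]
top chute 0.61 [ 0.5549  0.1014 -0.0067]
top pivot 0.73 [0.612  0.0891 0.0114]
top pivot 0.37 [0.4417 0.1198 0.0026]
top lever_end 0.76 [0.6466 0.2345 0.0788]
top blade_edge 0.94 [0.5793 0.0199 0.0177]
top blade_edge 0.71 [ 0.5907 -0.4464 -0.0016]
top stop_face 0.82 [ 0.5241 -0.1094  0.0165]
top stop_face 0.58 [ 0.4225 -0.4774 -0.0031]
top rack_center 0.92 [0.3969 0.4229 0.0091]
top rack_center 0.82 [0.5558 0.1082 0.0196]
top rack_center 0.41 [ 3.848e-01 -1.059e-01 -1.000e-04]
top dishes 0.76 [ 0.7132 -0.1169 -0.0025]
top tipbox 0.82 [0.7527 0.0954 0.0041]
top vial_a 0.64 [0.4396 0.0645 0.0017]
top vial_a 0.58 [4.436e-01 1.191e-01 4.000e-04]
top reagent 0.6 [ 0.3846 -0.1104  0.0007]
top tallrack 0.71 [ 0.4243 -0.4768 -0.0026]
top pipette 0.8 [ 0.5889 -0.4464 -0.0007]
top pipette 0.71 [0.6476 0.2342 0.079 ]
1.0
```

View pics/top.png

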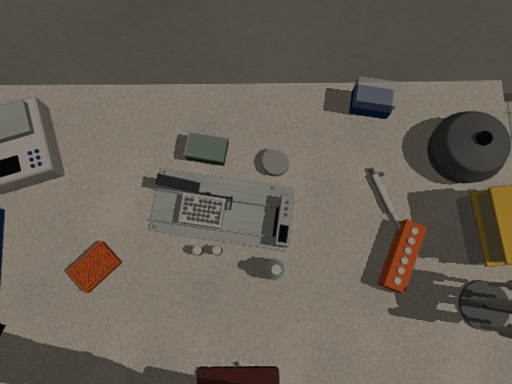

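View pics/scene.png

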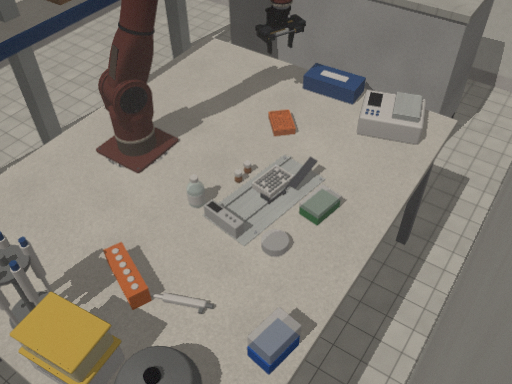

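The top view shows the white rack at (203,210) in the chute, the raised lever at (178,184), the vials at (197,250) and (217,250), and the orange look-alike at (95,266). The scene view agrees with this. Next I fit the chute frame and take one closer look with the wrist camera.

```bash
cat >> h.py <<'E'
def fit(loc,wld):
    A=np.array(loc,float)[:,:2]/1000;B=np.array(wld)[:,:2];a=A.mean(0);b=B.mean(0)
    U,S,V=np.linalg.svd((A-a).T@(B-b)); R=(U@np.diag([1,np.linalg.det(U@V)])@V).T
    t=b-R@a; return R,t,((R@A.T).T+t-B)*1000
def pose(R,t,x,y,z,sgn=1):
    p=R@(np.array([x,y])/1000)+t
    Y=np.r_[R[:,1],0]*sgn; Z=np.array([0,0,-1.]); return np.r_[p,z/1000],np.c_[np.cross(Y,Z),Y,Z]
E
python3 - <<'E'
from h import *
L=[(0,53),(-147,70),(75,35),(212,0)]
R,t,e=fit(L,[(.610,.089),(.649,.232),(.5786,.020),(.5255,-.109)])
print(R,t,e.round(1)); print('rack',(R.T@(np.array([.5575,.107])-t))*1000)
for s in(1,-1):
    print(s,[ctrl.ik(*pose(R,t,x,33,z,s)) for x,z in((-90,250),(-100,20),(76,20))])
p,o=pose(R,t,-40,0,330,1)
try: ctrl.movep(p,o)
except ctrl.Unreachable: p[2]=.28; ctrl.movep(p,o)
print(ctrl.get_ee_pos(),ctrl.get_time_s())
snap('wrist','w1.png')
look('wrist',['pivot','lever_end','blade_edge','stop_face','rack_center','vial_a'])
E
```

```text
[[-0.15598542  0.98775936]
 [-0.98775936 -0.15598542]] [0.55721799 0.098733  ] [[-0.4  1.5]
 [ 0.3  1. ]
 [ 1.5 -0.8]
 [-1.4 -1.7]]
rack [-8.2097938  -1.01097808]
1 [array([-0.78809767,  0.30443651,  0.54063813,  1.49689515, -0.15766756,
        1.38384482, -0.3950822 ]), array([-0.77575074,  0.52216774,  0.51580566,  1.72685967, -0.30232556,
        0.97240466, -0.30167919]), array([-0.59603049,  0.43122554,  0.59386333,  1.87526621, -0.29751296,
        0.92375392, -0.01969991])]
-1 [array([ 0.4159349 ,  0.4904089 , -1.09613478,  1.43259332,  0.43420528,
        1.47898806,  2.31506851]), array([-0.42428794,  0.4764497 ,  0.05926133,  1.70757644, -0.03319826,
        0.95854145,  2.63243821]), array([ 0.73814946,  0.65534167, -1.09610416,  1.80898071,  0.65564493,
        1.09533738,  2.38887492])]
[0.56304943 0.14002335 0.32951404] 2.9667
wrist pivot 0.21 [ 0.3844 -0.1049 -0.0008]
wrist pivot 0.17 [0.6511 0.2327 0.0785]
wrist lever_end 0.71 [0.6545 0.2315 0.0776]
wrist blade_edge 0.93 [0.5798 0.0182 0.0163]
wrist stop_face 0.71 [ 0.5255 -0.1105  0.0217]
wrist rack_center 0.91 [0.5601 0.1085 0.0232]
wrist vial_a 0.8 [4.426e-01 1.182e-01 1.000e-04]
wrist vial_a 0.74 [ 0.4424  0.0609 -0.0018]
wrist vial_a 0.74 [0.5586 0.1069 0.0164]
```

View pics/w1.png

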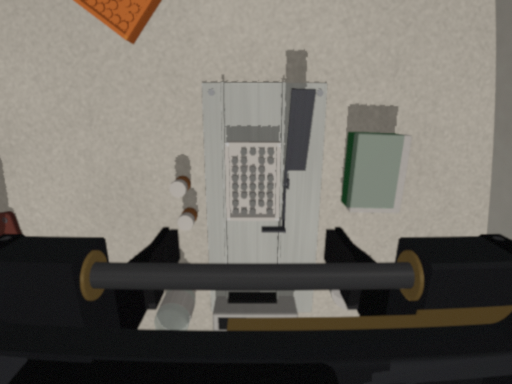

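The wrist view shows the chute lying straight, with base-plate corners at (203,82) and (327,82), the rack's rear top edge at row ~143 (cols 226–280), the lever at (301,90)–(295,170) and the blade at (273,229). I'll back-project those pixels, refine the fit, then descend behind the rack.

```bash
cat >> h.py <<'E'
def ray(P,uv,z):
    u=cv2.undistortPoints(np.array([[uv]],float),np.array(P['intrinsics']),np.array(P['dist_coeffs']))[0,0]
    T=np.linalg.inv(P['camera_from_world']); d=T[:3,:3]@np.r_[u,1]; c=T[:3,3]; return c+d*(z-c[2])/d[2]
E
python3 - <<'E'
from h import *
P=ctrl.camera_params('wrist')
c1,c2=ray(P,(203,82),.004),ray(P,(327,82),.004)
L=[(0,53),(-147,70),(75,35),(212,0),(-160,-80),(-160,116)]
R,t,e=fit(L,[(.610,.089),(.651,.232),(.5795,.019),(.5255,-.1097),c1[:2],c2[:2]])
print(R,t,e.round(1)); np.savez('f.npz',R=R,t=t)
f=lambda p:((R.T@(np.array(p)[:2]-t))*1000).round(1)
print('rack',f((.559,.1078)),'rear',f(ray(P,(226,143),.034)),f(ray(P,(280,143),.034)),'front',f(ray(P,(228,218),.034)),f(ray(P,(277,218),.034)))
print('lever side at end',f(ray(P,(291,90),.08)),f(ray(P,(314,90),.08)))
E
```

```text
[[-0.16251277  0.98670644]
 [-0.98670644 -0.16251277]] [0.5586942  0.09845163] [[ 1.   0.8]
 [ 0.7  0.1]
 [ 1.5 -0.2]
 [-1.3 -1. ]
 [-2.4  1.3]
 [ 0.5 -1. ]]
rack [-9.3 -1.2] rear [-68.  -40.4] [-68.6  42. ] front [ 53.8 -39.2] [53.2 41.1]
lever side at end [-143.2   50. ] [-143.7   80.5]
```

```bash
python3 - <<'E'
from h import *
F=np.load('f.npz');R,t=F['R'],F['t']
ctrl.gripper_to(.062); print(ctrl.get_width())
p,o=pose(R,t,-93,33,150); ctrl.movep(p,o)
p,o=pose(R,t,-93,33,75); ctrl.move_l(p,o)
for z in(50,40,30,24,21):
    p,o=pose(R,t,-93,33,z); ctrl.move_l(p,o,speed=.06); print(z,ctrl.get_ee_pos().round(4),ctrl.get_force().round(2))
snap('scene','s2.png'); snap('wrist','w2.png')
print(ctrl.get_time_s())
a=cv2.imread('pics/scene.png')
s=cv2.imread('pics/s2.png')[110:260,160:360]; s=cv2.resize(s,None,fx=2,fy=2,interpolation=cv2.INTER_CUBIC)
wv=cv2.resize(cv2.imread('pics/w2.png'),(400,300)); cv2.imwrite('pics/c2.png',np.hstack([s,wv]))
E
```

```text
0.06203547451525606
50 [0.6061 0.1845 0.0497] [ 0.14 -0.33  1.2 ]
40 [0.6061 0.1847 0.0395] [-0.27  0.25  1.33]
30 [0.606  0.1848 0.0294] [0.27 0.23 1.91]
24 [0.6062 0.1848 0.0236] [-0.98 -0.01  1.64]
21 [0.6064 0.1849 0.0209] [-0.28  0.26  1.1 ]
7.2917
```

View pics/c2.png

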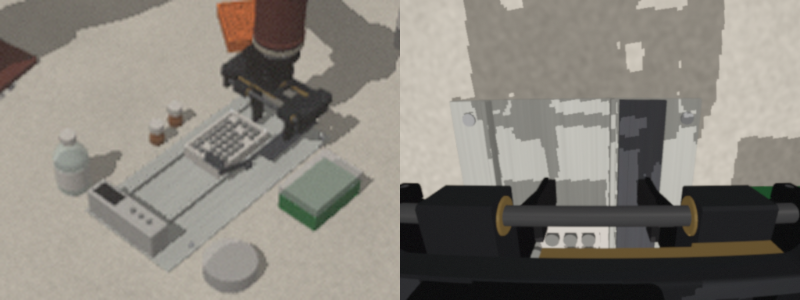

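The left half of the composite (scene crop) shows the lever pressed down and the blade raised ahead of the rack. The right half (wrist view) shows one finger on the lever at about (650,200) and the other behind the rack at about (545,200). Now I push.

```bash
python3 - <<'E'
from h import *
F=np.load('f.npz');R,t=F['R'],F['t']
def go(x,z,v):
    p,o=pose(R,t,x,33,z); ctrl.move_l(p,o,speed=v)
    f=ctrl.get_force(); q=ctrl.get_ee_pos(); l=(R.T@(q[:2]-t))*1000
    fx=f[:2]@R[:,0]; print(x,l.round(1),round(q[2]*1000,1),'along',round(fx,1),'lat',round(f[:2]@R[:,1],1),'z',round(f[2],1)); return fx
for x in(-82,-75,-65,-55,-45,-37): go(x,19.8,.04)
print(ctrl.get_time_s())
snap('scene','s3.png'); snap('top','t3.png')
look('top',['rack_center','blade_edge'])
s=cv2.imread('pics/s3.png')[110:260,160:360]; s=cv2.resize(s,None,fx=2,fy=2,interpolation=cv2.INTER_CUBIC)
s2=cv2.imread('pics/t3.png')[150:270,140:300]; cv2.imwrite('pics/c3.png',np.hstack([s,cv2.resize(s2,(400,300),interpolation=cv2.INTER_CUBIC)]))
E
```

```text
-82 [-81.   33.1] 19.8 along 0.1 lat 0.0 z 1.5
-75 [-74.3  33. ] 19.8 along 1.5 lat -0.2 z 1.3
-65 [-64.1  33.1] 19.8 along 1.7 lat -0.6 z 2.6
-55 [-54.1  33.1] 19.8 along 2.0 lat 1.1 z 2.9
-45 [-44.1  33.1] 19.8 along 2.1 lat -0.8 z 3.1
-37 [-36.4  33.1] 19.9 along 0.7 lat -0.4 z 2.4
9.5917
top rack_center 0.88 [0.3955 0.4197 0.0098]
top rack_center 0.59 [0.5511 0.061  0.0202]
top blade_edge 0.42 [0.5831 0.0279 0.044 ]
```

View pics/c3.png

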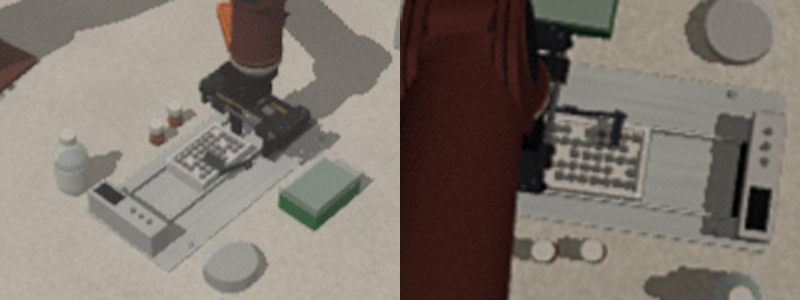

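The rack's front is under the raised blade (about (620,125) in the right half) and a finger is still on the lever. Carrying on to the stop.

```bash
python3 - <<'E'
from h import *
F=np.load('f.npz');R,t=F['R'],F['t']
def go(x,z,v):
    p,o=pose(R,t,x,33,z); ctrl.move_l(p,o,speed=v)
    f=ctrl.get_force(); q=ctrl.get_ee_pos(); l=(R.T@(q[:2]-t))*1000
    fx=f[:2]@R[:,0]; print(x,l.round(1),round(q[2]*1000,1),'along',round(fx,1),'lat',round(f[:2]@R[:,1],1),'z',round(f[2],1)); return fx
for x in(-28,-18,-5,10,25,40,52,60,64,67,70,72,74,76,78,80,82):
    if abs(go(x,19.8,.04))>14: break
print(ctrl.get_time_s())
snap('scene','s4.png'); snap('top','t4.png')
look('top',['rack_center','blade_edge','stop_face']); look('scene',['rack_center','blade_edge','lever_end'])
s=cv2.imread('pics/s4.png')[110:260,160:360]; s=cv2.resize(s,None,fx=2,fy=2,interpolation=cv2.INTER_CUBIC)
s2=cv2.imread('pics/t4.png')[150:270,140:300]; cv2.imwrite('pics/c4.png',np.hstack([s,cv2.resize(s2,(400,300),interpolation=cv2.INTER_CUBIC)]))
E
```

```text
-28 [-27.6  33.1] 19.9 along 0.1 lat 0.1 z 4.0
-18 [-16.9  32.5] 19.3 along 0.2 lat 0.1 z -0.5
-5 [-4.2 33.2] 19.9 along 0.5 lat 0.1 z 0.5
10 [10.8 33.1] 19.8 along 0.5 lat 0.3 z 0.7
25 [25.8 33.1] 19.8 along 0.3 lat -0.3 z 0.8
40 [40.7 33.1] 19.8 along -0.4 lat 0.3 z 0.5
52 [52.8 33.1] 19.8 along 1.2 lat 0.9 z 0.1
60 [60.7 33. ] 19.8 along 1.0 lat 0.3 z 0.1
64 [64.6 33. ] 19.8 along -0.2 lat -0.1 z -0.6
67 [67.3 33. ] 19.8 along 0.0 lat -0.5 z -0.8
70 [70.3 33. ] 19.8 along -1.3 lat -0.1 z 0.1
72 [72.2 33. ] 19.8 along 1.1 lat -0.0 z -1.0
74 [73.  33.4] 20.0 along -4.8 lat 1.9 z -1.2
76 [73.2 33.9] 20.4 along -9.2 lat 3.1 z -0.3
78 [73.4 34.3] 20.7 along -14.6 lat 4.1 z -0.8
15.1667
top rack_center 0.97 [0.3957 0.4203 0.01  ]
top rack_center 0.82 [ 0.5337 -0.0452  0.0196]
top stop_face 0.79 [ 0.5212 -0.1079  0.0152]
scene rack_center 0.92 [ 0.5351 -0.0462  0.0141]
scene rack_center 0.5 [0.4001 0.4169 0.0153]
scene blade_edge 0.69 [0.5777 0.0222 0.0177]
scene lever_end 0.61 [0.6491 0.2293 0.0873]
```

View pics/c4.png

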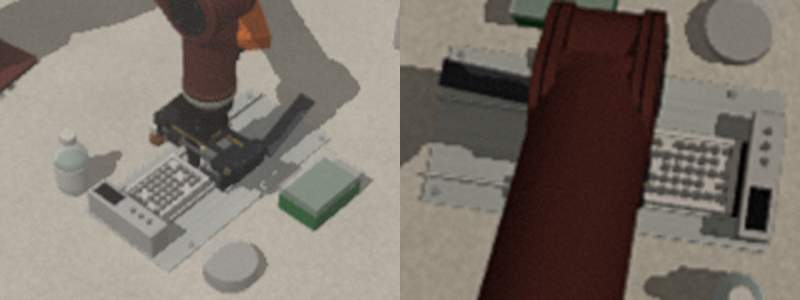

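The lever is up again in both halves, with the blade shut behind the rack, and the rack is at the stop face (right half, cols 650–730). The push force is rising stiffly. I'll back off, lift clear and check.

```bash
python3 - <<'E'
from h import *
F=np.load('f.npz');R,t=F['R'],F['t']
ctrl.move_l(*pose(R,t,66,33,20),speed=.06)
ctrl.move_l(*pose(R,t,66,33,200),speed=.15)
p,o=pose(R,t,66,33,300); ctrl.movep(p,o)
p,o=pose(R,t,40,-10,330); ctrl.movep(p,o)
snap('wrist','w5.png'); look('wrist',['rack_center','blade_edge','stop_face','lever_end'])
p,o=pose(R,t,-260,0,330); ctrl.movep(p,o)
snap('top','t5.png'); look('top',['rack_center','blade_edge','stop_face','lever_end'])
print(ctrl.get_time_s())
a=cv2.resize(cv2.imread('pics/w5.png'),(400,300)); s2=cv2.imread('pics/t5.png')[150:270,140:300]; cv2.imwrite('pics/c5.png',np.hstack([a,cv2.resize(s2,(400,300),interpolation=cv2.INTER_CUBIC)]))
E
```

```text
wrist rack_center 0.72 [ 0.536  -0.0481  0.0153]
wrist blade_edge 0.89 [0.5764 0.0183 0.0166]
wrist stop_face 0.62 [ 0.5245 -0.1131  0.02  ]
wrist stop_face 0.34 [0.6143 0.0874 0.0132]
wrist lever_end 0.65 [0.6525 0.228  0.0764]
top rack_center 0.82 [0.3975 0.4189 0.0125]
top rack_center 0.65 [ 0.5356 -0.0461  0.0201]
top rack_center 0.55 [ 0.5241 -0.1083  0.0141]
top blade_edge 0.71 [0.5795 0.0213 0.0162]
top stop_face 0.81 [ 0.525  -0.1063  0.0148]
top lever_end 0.89 [0.6479 0.2374 0.0803]
19.7417
```

View pics/c5.png

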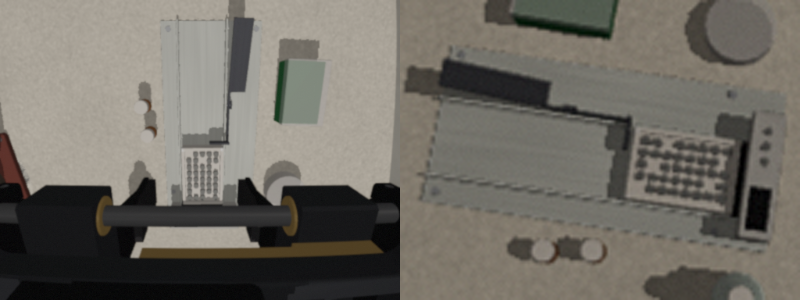

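The rack is home: rack centre to stop face is about 63–66 mm in the two views (63.5 nominal). The blade is down behind it, the lever is up, the bystanders are unmoved and the hand is clear.

```bash
python3 -c "
from h import *
print(ctrl.finish_job())"
```

```text
the job is handed in; nothing more can be done
None
```

The rack is in the reader against the end stop, the gate has shut behind it, nothing else on the bench appears moved in the final pictures, the hand is clear, and I handed the job in at about 20 s (the judge gave no result).

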